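Scan the pod tub's barcode

TASK

Pick up the handheld scanner wand from its green mat and scan the barcode on the blue lid of the clear tub of laundry pods, not the one on the cardboard carton: hold the wand level with the red window under its nose about 6 cm above the middle of the barcode, handle parallel to the bars, and keep it steady for two seconds. Then lay the wand back down along the middle of its mat and let go, without shifting the tub.

Things in the scene. Friction and masses are not known exactly. Their poses are not given: they have to be found in the camera images.
- wand_grip (a point): middle of the wand's black handle, to be gripped from above; 27 mm above the wand's flat underside. x points to the nose, z up. The wand (about 140 g) lies level, 210 mm long: handle 28 mm wide, 30 mm tall, from 95 mm behind this point to 65 mm ahead, open 12 mm underneath; then a white nose 50 mm long, 56 mm wide, 46 mm tall. It stands on its nose and a small foot at the tail.
- wand_window (a point): centre of the red scanning window in the underside of the wand's nose: 90 mm ahead (+x) of wand_grip and 27 mm below it; it looks along the wand's -z. Same axes as wand_grip. A red stripe on top of the white nose lies straight above it.
- pod_label (a point): centre of the white barcode label (44 mm in x, 70 mm in y) in the middle of the blue lid of the loose, clear pod tub (0.6 kg, 100 by 130 mm, 88 mm tall, coloured pods inside). Black bars run along x; z up. A brown carton with an orange band has a similar label: not the target. Tub, carton and mat lie in changing order on a 22 mm grey slab; nothing on it tops 115 mm over the table.
- mat_center (a point): centre of the top face of the wand's green mat, fixed flat on the slab: 260 mm (x) by 120 mm (y), 4 mm thick, x along its length, z up. At the start the wand lies along it, wand_grip within about 15 mm of being above this point; when the wand rests on the mat, wand_grip is 27 mm above this point.
Mind the look-alikes: they are no part of the job. What is shaped like the part that bears wand_grip but orange is not meant. What is shaped like the part that bears pod_label but pink is not meant.

How it is judged:
By the outcome, as a careful person would: the job done as asked, in the order asked, and still so for the second after the job is handed in, with the robot touching nothing.
It also fails if it takes over 56 s, if anything falls off the work surface, if the arm or the gripper's body presses on something with over 40 N, if the wrist force passes 120 N, or if a joint passes its speed limit or range.

ROBOT

A 7-joint arm with a two-finger parallel gripper is mounted at the origin on the work surface. World frame = base frame: x ahead of the robot, y to its left, z up, the work surface at z = 0. Lengths are in m, angles in rad, forces in N, time in s.
With the tool pointing down it reaches from about 0.375 to 0.925 m from the base axis. Payload 3.1 kg.
Tool frame: the origin (TCP) lies midway between the tips of the shut fingers; the grasp point (between the pads) lies 19 mm behind it; z points along the fingers, y is the direction in which the jaws open and shut (so a half turn about z gives the same grasp; the last joint's range is limited). The gripper opens to 85 mm and grips with 20 to 120 N. Pads are 22 mm wide; open, the fingers measure 114 mm over their backs; the gripper's body (76 mm by 85 mm) begins 54 mm behind the grasp point. The pads swing forward as they close: fully open they stand 13 mm farther back than shut.
Start: joints at [1.132, 0.383, 0.044, 1.598, -0.018, 1.161, -0.05], TCP at [0.217, -0.613, 0.231] pointing down, gripper open.
Joint ranges: [-2.61, 2.61], [-0.41, 2.15], [-1.48, 1.57], [0, 2.5], [-1.57, 4.71], [0.05, 1.97], [-2.85, 2.85]. Speed limits (rad/s): [2.79, 2.79, 3.14, 3.14, 3.14, 3.14, 3.14].

INTERFACE

Orientations are given as [roll, pitch, yaw] about the fixed x, y, z axes, in that order (R = Rz(yaw) Ry(pitch) Rx(roll)).
In Python, from station import r gives the robot as it stands. Calls block until the motion is done:
- r.movep(position, orientation): joint-space move of the TCP to a pose.
- r.move_l(position, rotation=None, feed=0.15, contact_N=None): straight line of the TCP; rotation=None keeps the orientation; feed is the mean speed in m/s. With contact_N (N) it stops when the force on the tool has changed by that much, and returns True; else False.
- r.move_j(angles): joint-space move.
- r.command_gripper(opening, grip_force=None): opening from 0.0 (shut) to 1.0 (fully open); grip_force is the grip in N (None keeps the last); returns when the fingers have stopped.
- r.hold(seconds).
- r.ik(position, orientation): joint angles nearest the present ones, or None.
- r.get_obs(): the state.
- r.grab_frame(name): name is "scene" or "top" or "wrist"; returns a dict with "frame" (384x512x3 uint8, red, green, blue), "fovy" (degrees; the focal length in pixels is half the picture's height over the tangent of half this angle, whatever the lens; pixels are square), "cx", "cy" (the principal point, pixels), "D" ([k1, k2, p1, p2, k3] as OpenCV has them; the pictures are not rectified), "rvec" (rotation vector, rad) and "tvec" (3), from world to camera coordinates, as OpenCV has them; the wrist camera has in their place "mount" (4x4, takes a point from camera to tool coordinates, whose origin is the TCP and whose axes are the flange's). Camera axes: x right, y down, z forward; pixel columns grow to the right and rows downward; lengths in m; the calibration is good to about 2 mm. A picture is of the moment at which its call begins: read the wrist's pose just before it. There is no depth.
A pose or a line that the arm cannot do raises r.PlanningError and nothing moves.
- r.finish_job(): hands the job in, once; it reports no verdict.
The state is a dict: "clock": time; "joint_pos": joint angles; "joint_vel": joint speeds; "joint_torque": joint torques, N m; "tool_pos": TCP position; "tcp_rot": TCP orientation; "force": force on the tool from outside, world axes, zero at the start; "torque": the same for the moment, N m; "width": opening from 0.0 (shut) to 1.0 (fully open).
Only numpy, scipy, OpenCV 4.12 (cv2) and the standard library are available. Lean on these libraries where they do the work, as an engineer would, in place of code of your own. Each camera call takes 0.05 s, during which the arm holds its last target.

## Working session

There is one attempt and no reset: what is moved stays moved. The work goes in short steps, each a Python script; the robot and the scene stay as the last script left them, time stands still between calls to the robot, and variables do not carry over. Pictures are saved under pics/ and viewed, and the job is handed in when it is done.

```bash
mkdir -p pics; ls
cat > h.py <<'E'
import numpy as np, cv2
from station import r
def K(f):
    H=f["frame"].shape[0]; fl=H/2/np.tan(np.radians(f["fovy"])/2)
    return np.array([[fl,0,f["cx"]],[0,fl,f["cy"]],[0,0,1]])
def save(f,n): cv2.imwrite("pics/"+n,cv2.cvtColor(f["frame"],cv2.COLOR_RGB2BGR))
def ray(f,px):
    p=np.array(px,float).reshape(-1,1,2)
    u=cv2.undistortPoints(p,K(f),np.array(f["D"],float)).reshape(-1,2)
    R,_=cv2.Rodrigues(np.array(f["rvec"],float)); t=np.array(f["tvec"],float).reshape(3)
    return -R.T@t, np.c_[u,np.ones(len(u))]@R
def onz(f,px,z):
    o,d=ray(f,px); return o+d*((z-o[2])/d[:,2])[:,None]
E
python3 - <<'E'
from h import *
import pickle
for n in("scene","top","wrist"):
    f=r.grab_frame(n); save(f,n+"0.png"); pickle.dump({k:v for k,v in f.items()},open(n+"0.pkl","wb"))
    print(n,{k:np.round(v,3).tolist() for k,v in f.items() if k!="frame"})
o=r.get_obs();print({k:np.round(v,3).tolist() for k,v in o.items()})
E
```

```text
pics
scene {'fovy': 44.612, 'cx': 252.117, 'cy': 187.338, 'D': [-0.144, 0.0, 0.0, 0.0, 0.0], 'rvec': [2.224, 0.722, -0.34], 'tvec': [-0.35, -0.151, 1.751]}
top {'fovy': 44.084, 'cx': 254.187, 'cy': 185.75, 'D': [-0.128, 0.0, 0.0, 0.0, 0.0], 'rvec': [2.213, -2.187, 0.094], 'tvec': [-0.064, 0.463, 1.309]}
wrist {'fovy': 65.153, 'cx': 248.743, 'cy': 190.828, 'D': [-0.024, 0.0, 0.0, 0.0, 0.0], 'mount': [[-0.001, -0.955, -0.296, 0.076], [1.0, -0.001, -0.0, 0.001], [-0.0, -0.296, 0.955, -0.142], [0.0, 0.0, 0.0, 1.0]]}
{'clock': 0.15, 'joint_pos': [1.132, 0.384, 0.044, 1.599, -0.018, 1.161, -0.05], 'joint_vel': [0.001, -0.001, -0.0, -0.005, 0.0, -0.0, 0.001], 'joint_torque': [0.002, -43.405, 1.026, -24.998, 0.011, 0.007, -0.0], 'tool_pos': [0.217, -0.612, 0.23], 'tcp_rot': [-3.139, 0.0, 0.341], 'force': [-0.012, 1.112, 0.129], 'torque': [-0.064, 0.027, -0.003], 'width': 0.998}
```

View pics/scene0.png

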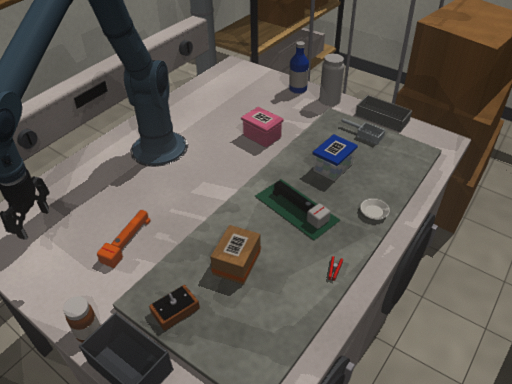

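View pics/top0.png

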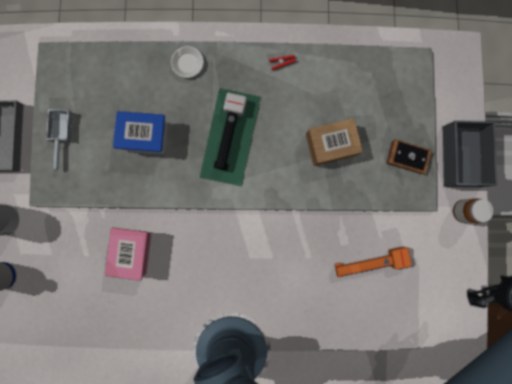

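View pics/wrist0.png

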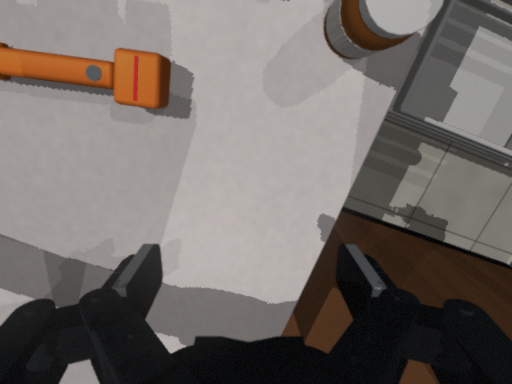

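```bash
cat > m.py <<'E'
from h import *
def hsv(f): return cv2.cvtColor(f["frame"],cv2.COLOR_RGB2HSV)
def cnt(m,box=None):
    m=m.astype(np.uint8)*255
    if box: 
        z=np.zeros_like(m); x0,y0,x1,y1=box; z[y0:y1,x0:x1]=m[y0:y1,x0:x1]; m=z
    c,_=cv2.findContours(m,cv2.RETR_EXTERNAL,cv2.CHAIN_APPROX_NONE)
    return max(c,key=cv2.contourArea).reshape(-1,2)
def rect(f,c,z,name,hull=True):
    P=onz(f,c.astype(float),z)[:,:2]
    (x,y),(w,h),a=cv2.minAreaRect((P*1000).astype(np.float32))
    if w<h: w,h,a=h,w,a+90
    a=(a+90)%180-90
    print(name,"px",c.mean(0).round(1),"ctr mm",round(x,1),round(y,1),"size",round(w,1),round(h,1),"long-axis deg",round(a,1))
    return x,y,a
E
python3 - <<'E'
from m import *
import pickle
for n,boxes in (("top",dict(tub=(100,95,180,170),mat=(195,80,270,195))),("scene",dict(tub=(300,125,370,190),mat=(245,170,345,245)))):
    f=pickle.load(open(n+"0.pkl","rb")); h=hsv(f); H,S,V=[h[...,i].astype(int) for i in range(3)]
    b=cnt((H>105)&(H<130)&(S>130)&(V>60),boxes["tub"]); rect(f,b,.110,n+" lid")
    x,y,w,hh=cv2.boundingRect(b)
    l=cnt((S<70)&(V>130),(x+3,y+3,x+w-3,y+hh-3)); rect(f,l,.110,n+" label")
    g=(H>55)&(H<95)&(S>90)&(V>30)
    mc=cnt(g,boxes["mat"]); rect(f,cv2.convexHull(mc).reshape(-1,2),.026,n+" mat")
    x,y,w,hh=cv2.boundingRect(mc)
    k=np.zeros(S.shape,np.uint8); cv2.fillConvexPoly(k,cv2.convexHull(mc),1)
    nz=cnt((S<60)&(V>110)&(k>0)); rect(f,nz,.072,n+" nose")
    hd=cnt((V<45)&(S<110)&(k>0)); rect(f,hd,.068,n+" handle")
    im=cv2.cvtColor(f["frame"],cv2.COLOR_RGB2BGR)
    for c,col in((b,(0,255,255)),(l,(0,0,255)),(mc,(255,0,255)),(nz,(255,255,0)),(hd,(0,255,0))):
        pass
    if n=="top": A=cv2.resize(im[80:200,95:275],None,fx=4,fy=4,interpolation=2)
    else: A=cv2.resize(im[125:245,245:375],None,fx=4,fy=4,interpolation=2); 
    s=4; ox,oy=((95,80) if n=="top" else (245,125))
    for c,col in((b,(0,255,255)),(l,(0,0,255)),(mc,(255,0,255)),(nz,(255,255,0)),(hd,(0,255,0))):
        cv2.polylines(A,[((c-[ox,oy])*s+2).astype(np.int32)],True,col,1)
    cv2.imwrite(f"pics/crop_{n}.png",A)
E
```

```text
top lid px [138.7 131.2] ctr mm 597.1 248.4 size 128.1 97.5 long-axis deg 85.9
top label px [138.  130.6] ctr mm 598.4 249.8 size 71.0 44.6 long-axis deg 86.6
top mat px [232.  135.4] ctr mm 600.4 10.6 size 252.0 113.4 long-axis deg -11.2
top nose px [233.9 102.2] ctr mm 686.1 -0.5 size 53.1 46.7 long-axis deg 79.3
top handle px [229.  137.4] ctr mm 585.8 14.4 size 170.1 47.5 long-axis deg -16.8
scene lid px [334.9 148.9] ctr mm 603.5 241.9 size 129.7 101.6 long-axis deg 85.8
scene label px [335.4 147.2] ctr mm 600.3 246.8 size 69.4 43.9 long-axis deg 86.6
scene mat px [301.  211.9] ctr mm 602.6 3.6 size 256.8 116.3 long-axis deg -10.3
scene nose px [317.5 212. ] ctr mm 688.5 -11.6 size 46.1 40.4 long-axis deg -11.2
scene handle px [295.5 207.9] ctr mm 620.8 -22.8 size 226.6 86.9 long-axis deg -18.5
```

View pics/crop_top.png

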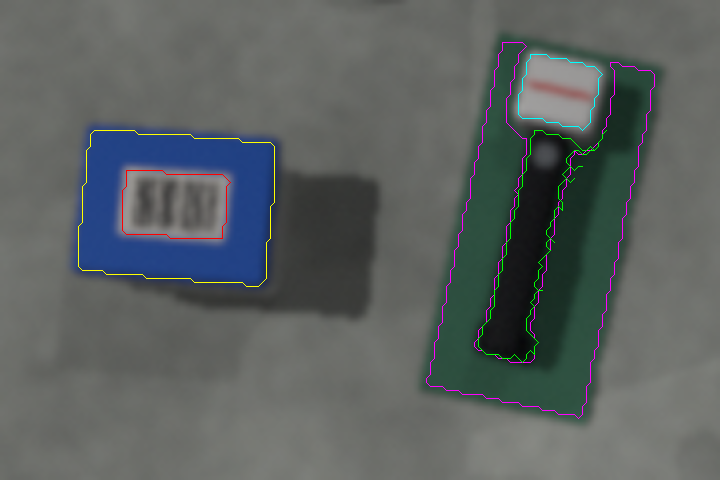

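View pics/crop_scene.png

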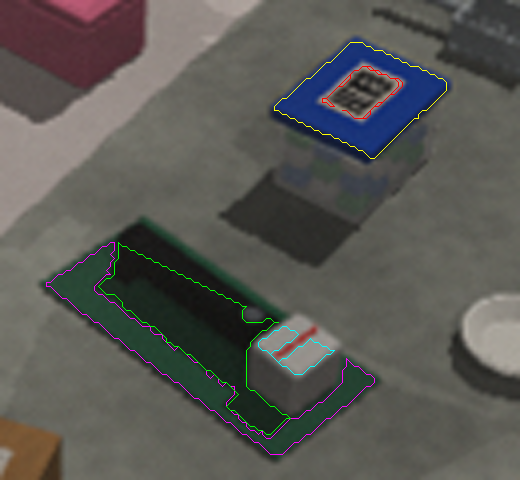

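```bash
cat >> m.py <<'E'
from scipy.spatial.transform import Rotation as Ro
def wrist(name):
    o=r.get_obs(); f=r.grab_frame("wrist"); save(f,name)
    T=np.eye(4); T[:3,:3]=Ro.from_euler("xyz",o["tcp_rot"]).as_matrix(); T[:3,3]=o["tool_pos"]
    W=np.linalg.inv(T@np.array(f["mount"]))
    f["rvec"]=cv2.Rodrigues(W[:3,:3])[0].ravel(); f["tvec"]=W[:3,3]
    import pickle; pickle.dump(f,open(name[:-4]+".pkl","wb"))
    return f
E
python3 - <<'E'
from m import *
r.movep([.59,.235,.33],[np.pi,0,-.06]); wrist("w_tub.png"); print(r.get_obs()["joint_pos"].round(2))
r.movep([.56,.012,.29],[np.pi,0,-.19]); wrist("w_mat.png")
o=r.get_obs();print(o["clock"],o["tool_pos"],o["tcp_rot"],o["joint_pos"].round(2))
E
```

```text
[ 0.26  0.45 -0.95  1.48  0.37  1.41 -2.34]
4.4083 [0.56049845 0.01501086 0.29089174] [-3.13958132e+00 -1.45601371e-03 -1.85985395e-01] [ 0.72  0.29 -0.96  1.71  0.25  1.26 -2.06]
```

View pics/w_tub.png

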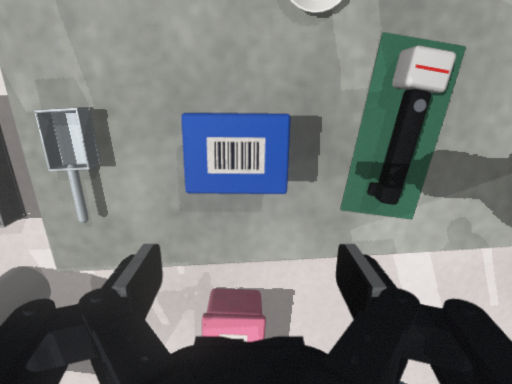

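View pics/w_mat.png

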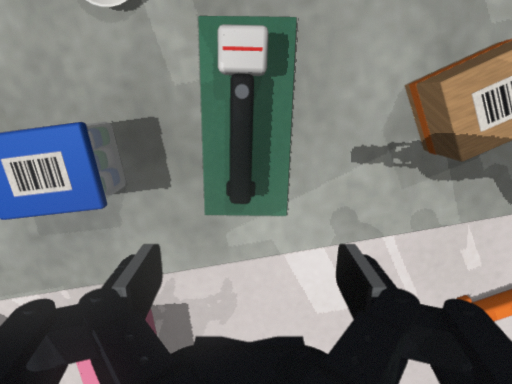

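```bash
cat > meas.py <<'E'
from m import *
import pickle
def tubm(f,box,n):
    h=hsv(f); H,S,V=[h[...,i].astype(int) for i in range(3)]
    b=cnt((H>105)&(H<130)&(S>130)&(V>60),box); rect(f,b,.110,n+" lid")
    x,y,w,hh=cv2.boundingRect(b)
    l=cv2.convexHull(cnt((S<70)&(V>130),(x+3,y+3,x+w-3,y+hh-3))).reshape(-1,2); return rect(f,l,.110,n+" label")
def wandm(f,box,n):
    h=hsv(f); H,S,V=[h[...,i].astype(int) for i in range(3)]
    mc=cv2.convexHull(cnt((H>55)&(H<95)&(S>70)&(V>20),box)).reshape(-1,2); rect(f,mc,.026,n+" mat")
    k=np.zeros(S.shape,np.uint8); cv2.fillConvexPoly(k,mc,1)
    nz=cnt((S<40)&(V>170)&(k>0)); rect(f,nz,.072,n+" nose(incl side)")
    rd=cnt(((H<8)|(H>172))&(S>120)&(V>100)&(k>0)); rect(f,rd,.072,n+" stripe")
    hd=cnt((V<50)&(S<90)&(k>0)); rect(f,hd,.066,n+" handle")
    return mc,nz,rd,hd
E
python3 - <<'E'
from meas import *
f=pickle.load(open("w_tub.pkl","rb")); tubm(f,(160,90,310,210),"tubview"); wandm(f,(335,25,475,225),"tubview")
f=pickle.load(open("w_mat.pkl","rb")); c=wandm(f,(190,10,305,220),"matview")
im=cv2.cvtColor(f["frame"],cv2.COLOR_RGB2BGR); A=cv2.resize(im[0:230,180:320],None,fx=2.6,fy=2.6)
for q in c: cv2.polylines(A,[((q-[180,0])*2.6+1).astype(np.int32)],True,(255,0,255),1)
cv2.imwrite("pics/crop_wm.png",A)
print(onz(f,[[242,91]],.068))
E
```

```text
tubview lid px [235.6 152.4] ctr mm 601.9 248.1 size 127.6 97.5 long-axis deg 85.7
tubview label px [234.5 158.4] ctr mm 601.0 248.5 size 70.2 44.3 long-axis deg 86.4
tubview mat px [410.  121.1] ctr mm 603.5 10.3 size 257.5 119.0 long-axis deg -11.4
tubview nose(incl side) px [429.8  67.9] ctr mm 688.8 -0.2 size 52.9 45.8 long-axis deg 78.2
tubview stripe px [431.8  68.5] ctr mm 688.6 -3.4 size 42.9 3.5 long-axis deg 77.2
tubview handle px [400.4 146.7] ctr mm 589.1 29.8 size 156.8 48.3 long-axis deg -13.3
matview mat px [249.2 115. ] ctr mm 603.7 9.3 size 257.4 118.6 long-axis deg -11.5
matview nose(incl side) px [241.   47.4] ctr mm 688.9 -2.2 size 50.1 44.8 long-axis deg 79.1
matview stripe px [242.   48.3] ctr mm 688.6 -3.0 size 41.9 3.1 long-axis deg 79.1
matview handle px [241.2 138.1] ctr mm 587.0 17.7 size 155.5 35.6 long-axis deg -12.0
[[0.64477421 0.00575759 0.068     ]]
```

View pics/crop_wm.png

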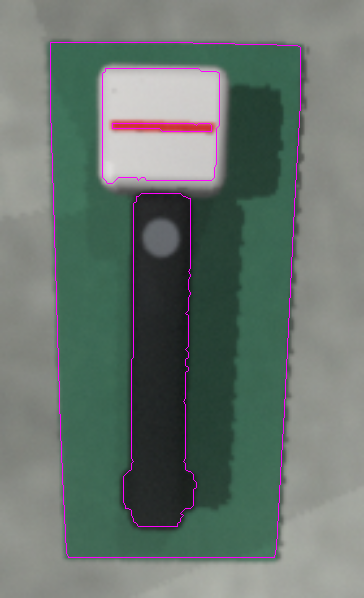

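Run:
```python
from meas import *
a=np.radians(-11.7)
g=np.array([.6005,.015])
r.movep([*g,.16],[np.pi,0,a]); 
r.move_l([*g,.085],[np.pi,0,a],feed=.12); r.hold(.2); o=r.get_obs();print(o["tool_pos"],o["force"])
print(r.move_l([*g,.033],[np.pi,0,a],feed=.05,contact_N=8)); r.hold(.2)
o=r.get_obs();print(o["tool_pos"],o["tcp_rot"],o["force"])
r.command_gripper(0.0,60); o=r.get_obs();print(o["width"],o["tool_pos"],o["force"])
r.move_l([*g,.045],[np.pi,0,a],feed=.03); r.hold(.2)
r.move_l([*g,.20],[np.pi,0,a],feed=.12); r.hold(.3)
o=r.get_obs();print(o["width"],o["clock"],o["tool_pos"],o["tcp_rot"],o["force"])
wrist("w_lift.png"); f=r.grab_frame("scene"); save(f,"s_lift.png"); pickle.dump(f,open("s_lift.pkl","wb"))
```

```text
[0.60135963 0.01513894 0.08606169] [-0.61485651  0.09551747  0.29599021]
False
[0.60077266 0.01501122 0.03335726] [-3.14148962e+00 -6.44140134e-04 -2.04263116e-01] [-0.75223633 -0.37736402 -0.32662031]
0.3170838683883077 [0.60083421 0.01520234 0.03324421] [0.77577137 0.10189814 1.57019782]
0.31829747784345014 10.4333 [0.60029192 0.015084   0.19958811] [-3.14152671e+00  7.42266683e-04 -2.04066662e-01] [ 5.01689233e-04 -3.41063386e-01 -1.76589409e+00]
```

View pics/w_lift.png

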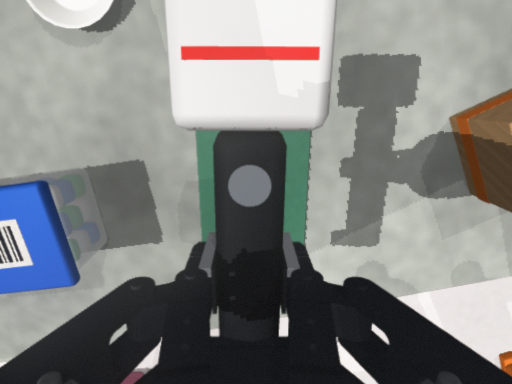

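View pics/s_lift.png

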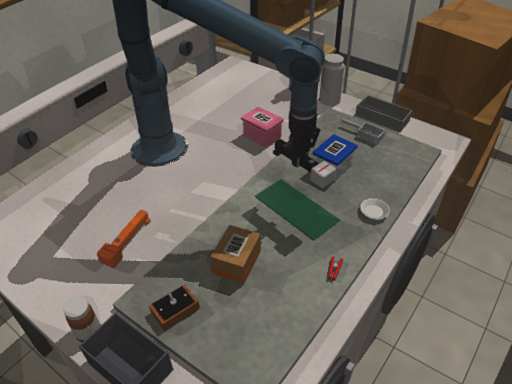

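Run:
```python
from meas import *
w=pickle.load(open("pics/../w_lift.pkl","rb")); s=pickle.load(open("s_lift.pkl","rb"))
def red(f,box):
    h=hsv(f); H,S,V=[h[...,i].astype(int) for i in range(3)]
    return cnt(((H<8)|(H>172))&(S>100)&(V>90),box)
cw=red(w,(150,20,350,90)); cs=red(s,(305,150,345,190))
(mx,my),sz,an=cv2.minAreaRect(cw); print("wrist stripe",mx,my,sz,an)
(sx,sy),sz2,an2=cv2.minAreaRect(cs); print("scene stripe",sx,sy,sz2)
o1,d1=ray(w,[[mx,my]]);o2,d2=ray(s,[[sx,sy]])
A=np.c_[d1[0],-d2[0]]; t=np.linalg.lstsq(A,o2-o1,rcond=None)[0]
p1=o1+t[0]*d1[0];p2=o2+t[1]*d2[0]; print("tri",p1,p2)
a=-.2041; tcp=np.array([.6003,.0151,.1996]); e=tcp+[.09*np.cos(a),.09*np.sin(a),.0387]; print("expected",e)
for f,n in((w,"w"),(s,"s")): print(n,cv2.projectPoints(e.reshape(1,3),np.array(f["rvec"],float),np.array(f["tvec"],float),K(f),np.array(f["D"]))[0].ravel())
# stripe depth by length vs mat view
m=pickle.load(open("w_mat.pkl","rb")); cm=red(m,(190,10,305,90)); print(cv2.minAreaRect(cm))
```

```text
wrist stripe 250.0 52.5 (13.0, 138.0) 90.0
scene stripe 323.2307434082031 167.84613037109375 (1.1094000339508057, 12.203402519226074)
tri [ 0.68868538 -0.00420427  0.23679446] [ 0.68696694 -0.00521763  0.2366029 ]
expected [ 0.68843194 -0.00314173  0.2383    ]
w [246.90081116  53.39843359]
s [324.12300534 167.17612339]
((242.48973083496094, 48.27739715576172), (39.04730224609375, 3.92323637008667), 2.12109637260437)
```

Run:
```python
from meas import *
a=np.radians(-3.6); p=np.array([.6005,.249])-.09*np.array([np.cos(a),np.sin(a)])
r.movep([*p,.215],[np.pi,0,a]); r.hold(.2)
r.move_l([*p,.178],[np.pi,0,a],feed=.06); r.hold(.6)
o=r.get_obs();print(p,o["width"],o["clock"],o["tool_pos"],o["tcp_rot"],o["force"])
wrist("w_scan.png"); f=r.grab_frame("scene"); save(f,"s_scan.png"); pickle.dump(f,open("s_scan.pkl","wb"))
f=r.grab_frame("top"); save(f,"t_scan.png"); pickle.dump(f,open("t_scan.pkl","wb"))
A=cv2.resize(f["frame"][60:260,60:260],None,fx=2.9,fy=2.9)[...,::-1]; cv2.imwrite("pics/t_scanc.png",A)
f=pickle.load(open("s_scan.pkl","rb"));A=cv2.resize(f["frame"][80:230,240:420],None,fx=4,fy=4)[...,::-1]; cv2.imwrite("pics/s_scanc.png",A)
```

```text
[0.51067759 0.25465115] 0.31836888515488376 13.1083 [0.51068198 0.25463877 0.17801885] [ 3.14159011e+00 -3.04495492e-05 -6.28493088e-02] [ 0.31118781  0.36937372 -1.11491781]
```

View pics/s_scanc.png

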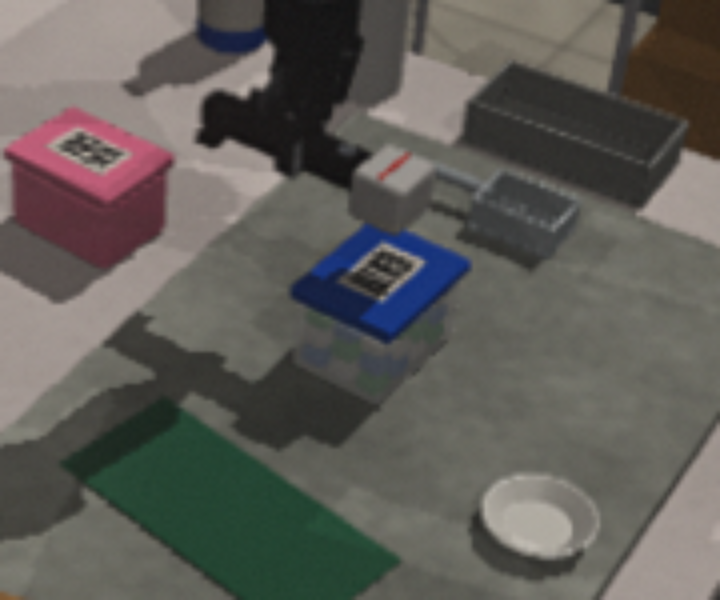

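View pics/t_scanc.png

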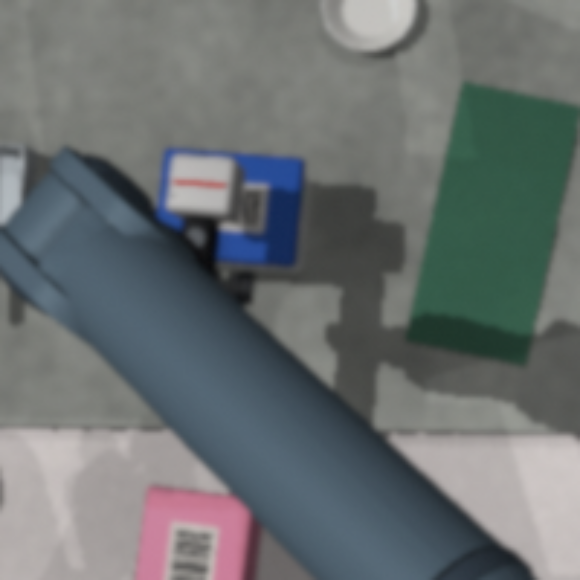

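View pics/w_scan.png

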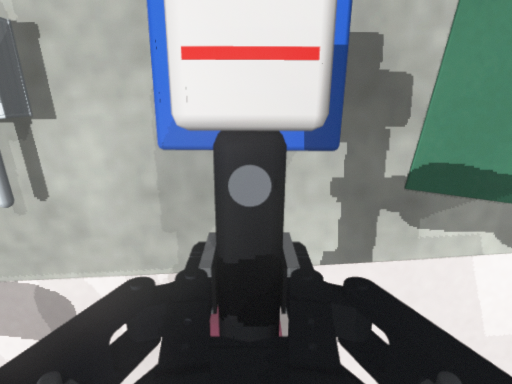

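Run:
```python
from meas import *
s=pickle.load(open("s_scan.pkl","rb"));t=pickle.load(open("t_scan.pkl","rb"));w=pickle.load(open("w_scan.pkl","rb"))
def red(f,box):
    h=hsv(f); H,S,V=[h[...,i].astype(int) for i in range(3)]
    return cv2.minAreaRect(cnt(((H<8)|(H>172))&(S>60)&(V>90),box))[0]
ps=red(s,(328,112,350,130));pt=red(t,(115,115,145,130));pw=red(w,(150,20,350,90));print(ps,pt,pw)
for nm,f,p in(("s",s,ps),("t",t,pt),("w",w,pw)): print(nm,onz(f,[p],.2167))
# 3-ray least squares
A=0;b=0
for f,p in((s,ps),(t,pt),(w,pw)):
    o,d=ray(f,[p]);d=d[0]/np.linalg.norm(d[0]);M=np.eye(3)-np.outer(d,d);A=A+M;b=b+M@o
print("lsq",np.linalg.solve(A,b))
tubm(t,(100,95,180,170),"top")if 0 else None
r.hold(2.6); print(r.get_obs()["clock"],r.get_obs()["tool_pos"])
```

```text
(338.0000305175781, 121.00001525878906) (128.52049255371094, 122.77460479736328) (250.0, 52.5)
s [[0.5991732  0.24546468 0.2167    ]]
t [[0.59825405 0.2492655  0.2167    ]]
w [[0.60059944 0.24789117 0.2167    ]]
lsq [0.59912592 0.24834577 0.21547972]
15.8583 [0.51067084 0.25464372 0.1779864 ]
```

Run:
```python
from meas import *
a=np.radians(-11.45); g=np.array([.6036,.0103]); R=[np.pi,0,a]
o=r.get_obs()["tool_pos"]
r.move_l([o[0],o[1],.215],feed=.1)
r.movep([*g,.20],R); r.hold(.2)
r.move_l([*g,.045],R,feed=.1); r.hold(.3)
print(r.move_l([*g,.0318],R,feed=.02,contact_N=4)); r.hold(.2)
o=r.get_obs();print(o["tool_pos"],o["force"],o["clock"])
r.command_gripper(0.6,20); r.hold(.2); r.command_gripper(1.0)
r.move_l([*g,.20],R,feed=.12); 
q=np.array([.56,.01]); r.movep([*q,.29],R); r.hold(.3)
f=wrist("w_end.png"); wandm(f,(190,10,305,220),"end"); print(onz(f,[[242,91]],.068))
r.movep([.50,.10,.33],[np.pi,0,-.06]); r.hold(.3); f=wrist("w_end2.png")
print(r.get_obs()["clock"])
```

```text
True
[0.60345268 0.01022231 0.0332397 ] [ 0.83179997 -0.26594174  5.35611787] 20.3667
end mat px [244.9 126.9] ctr mm 603.8 9.2 size 256.5 118.6 long-axis deg -11.5
end nose(incl side) px [239.6  42.5] ctr mm 692.3 -7.8 size 50.6 43.0 long-axis deg 78.4
end stripe px [241.   43.4] ctr mm 691.5 -8.5 size 42.5 3.0 long-axis deg 78.5
end handle px [241.6 134.9] ctr mm 590.2 11.8 size 155.5 35.6 long-axis deg -11.5
[[6.42830294e-01 1.80998809e-04 6.80000000e-02]]
24.6333
```

View pics/w_end.png

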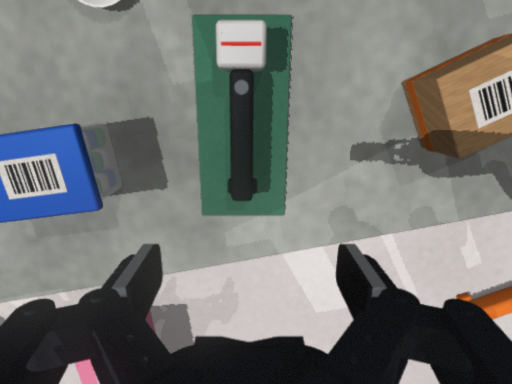

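View pics/w_end2.png

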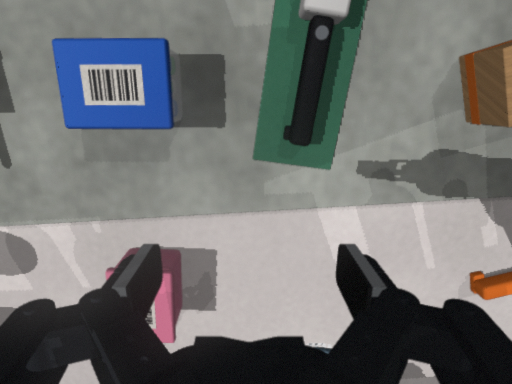

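Run:
```python
from meas import *
f=pickle.load(open("w_end2.pkl","rb")); tubm(f,(45,30,180,135),"end")
r.finish_job()
```

```text
end lid px [114.2  82.3] ctr mm 601.1 246.0 size 129.7 97.8 long-axis deg 86.1
end label px [110.9  82. ] ctr mm 601.6 248.3 size 70.2 43.4 long-axis deg 86.0
the job is handed in; nothing more can be done
```

The wand scanned the tub's blue-lid barcode and is back on its mat. I handed the job in at about 25 s; the hand-in itself gives no verdict.

- **Pick:** I gripped the black wand (white nose, on the green mat) from above at the middle of its handle. The orange wand, the carton and the pink tub were left alone.
- **Scan:** I held the wand level for over 3 s with its handle along the bars. The nose stripe above the window measured about (0.599, 0.248), against the label centre at (0.6005, 0.2485). The window was 60 mm above the label by the arm's pose; triangulated camera heights read 1 to 2 mm lower, within calibration error.
- **Return:** I lowered the wand until it touched the mat, opened the jaws and backed away. The handle middle measured about (0.603, 0.0095), against the mat centre at (0.604, 0.0095), and both lie at -11.5°.
- **Tub:** The label measured (0.6016, 0.2483) afterwards, against (0.601, 0.2485) before, so there was no detectable shift. The lid outline read about 2 mm different, which is within calibration error.

No check failed.

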